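# Release the ratchet clamp and take out the charger

### The job

Flip the ratchet clamp's pawl right over away from you, so that it lies out of the rack, then slide the clamp's jaw fully back to its stop, and set the freed charger case down, same way up, in the middle of the ribbed rubber mat. The glass lamp tube hangs low over the pawl, so come in under it at a slant and do not knock it; do not drop the charger, and leave all the other things where they lie.

Things in the scene. Friction and masses are not known exactly. Their poses are not given: they have to be found in the camera images.
- clamp: ratchet clamp, bolted down; dark base plate 360 x 120 x 12 mm (x, y, z). Origin: centre of its underside, on the table. x: the sliding direction, away from the robot (within 0.25 rad); z up. In x, in mm from the origin: fixed jaw -151 to -133 (top 42 above the table, 80 wide), charger case, sliding jaw with rack bar (24 wide, 36 high), cheek plates of the pawl 93 to 127 (76 high, 42 wide).
- pawl (a joint): pawl angle, rad, 0 to 1.3; hinge along clamp y at clamp x 110 mm, z 65 mm. 0 to 0.3: nose in the teeth (lever leans 35 deg to the robot at 0), jaw goes back at most 8 mm before a tooth catches. Grows as the lever is pushed to clamp +x: upright at 0.61, flipped at 1.3 (leans 39 deg away). Its weight keeps it at either end; past about 0.75 it falls over by itself. Takes about 1 N.
- pawl_bar (a point): centre of the steel cross bar at the top of the pawl's lever: 16 mm thick, 60 mm long along clamp y, 70 mm from the pawl's hinge (pawl at 0: 40 mm nearer the robot than the hinge, 122 mm above the table). Moves with the pawl.
- jaw (a joint): sliding jaw, m, 0 to 0.06: grows as it goes back along clamp +x, away from the case; 0.06 = back stop. Starts at 0 to 0.012. Slides with 3 to 5 N once the pawl is flipped and stays where left.
- jaw_grip (a point): centre of the upright black grip on the sliding jaw (clamp x = -29 mm + jaw value): 14 mm in clamp x, 30 mm in y, 73 to 108 mm above the table. At its foot an aluminium lip, 50 mm wide, underside 65 mm above the table, reaches 35 mm from the grip's centre towards the robot, over the case, so the case cannot be lifted until the jaw is back.
- lamp_mid (a point): middle of a horizontal glass lamp tube, 28 mm thick, 220 mm long along clamp y, its axis 250 mm above the table at clamp x = 120 mm, over the pawl, held by one thin post (14 mm, foot 48 mm) at clamp y = -100 mm. Fixed; not to be knocked.
- case_mid (a point): centre (half-way up) of the grey plastic charger case, a closed box 90 mm (its x) x 56 mm (its y) x 50 mm high, 0.3 to 0.55 kg, loose. Starts standing on the base plate (underside 12 mm above the table) between the jaws, its x along clamp x, centre near clamp x = -86 mm; z up. Vents and a dark slot on top.
- mat_top (a point): centre of the top face of the flat black ribbed rubber mat 170 x 150 x 6 mm (x, y, z), lying on the table to the left or right of the clamp; fixed. The charger goes here.
- tray_mid (a point): centre of the floor of a shallow aluminium tray 170 x 150 mm with a rim 16 mm high, on the other side of the clamp; fixed. Not the place for the charger.
- spanner_s_mid (a point): centre of the short flat aluminium spanner, 130 x 26 x 6 mm, lying in the tray (leave alone)
- spanner_l_mid (a point): centre of the long flat aluminium spanner, 180 x 26 x 6 mm, lying on the table near the robot (leave alone)
- funnel_mid (a point): middle of a red plastic funnel standing mouth down, 104 mm wide at the table, 115 mm high; point 50 mm above the table (leave alone)
- mirror_mid (a point): middle of the handle of a round inspection mirror, 44 mm glass on a stainless handle, about 195 mm long in all, 12 mm high, lying near the robot (leave alone)
- jar_mid (a point): middle of a closed clear jar, 60 mm wide, 70 mm high (leave alone)
- driver_grip (a point): handle of a screwdriver lying on the table, about 200 mm long (leave alone)
- tape_mid (a point): centre of a black tape roll lying flat, 90 mm wide, 24 mm high (leave alone)
Mind the look-alikes: they are no part of the job. What is shaped like the part that bears case_mid but green or red is not meant.

How it is judged:
On the way, in this order (a step that is already met when the one before it is completed fails the run):
1. the pawl is flipped right over (pawl above 1.1 rad) while the jaw is still forward (below 0.03 m) (value of joint pawl above 1.1 rad and value of joint jaw below 0.03 m), for 0.2 s.
2. the jaw is slid back to its stop (above 0.052 m) with the pawl still flipped and the charger still on the clamp's base plate (value of joint jaw above 0.052 m and value of joint pawl above 1.1 rad and z of case_mid in the frame of clamp below 0.045 m and horizontal distance between case_mid and clamp below 0.15 m), for 0.2 s.
At the end, for the whole second after the job is handed in: the charger case stands at rest, same way up (within 0.1 rad), on the ribbed mat with its centre within 30 mm of the mat's centre; the jaw is at its back stop (above 0.052 m) and the pawl is flipped over (above 1.1 rad) (horizontal distance between case_mid and mat_top below 0.03 m and z of case_mid in the frame of mat_top between 0.02 and 0.03 m and angle between case_mid's own z axis and vertical below 0.1 rad and linear speed of case below 0.02 m/s and value of joint jaw above 0.052 m and value of joint pawl above 1.1 rad); the robot touches nothing.
It fails at once if the lamp is knocked (more than 6 N) (contact force between lamp and anything else above 6 N).
It fails at once if the charger is dropped (falling free of the fingers faster than 0.6 m/s, some 18 mm) (linear speed of case above 0.6 m/s and contact force between case and the fingers below 0.1 N).
It fails at once if one of the bystanders (spanners, funnel, mirror, jar, screwdriver, tape roll) is shifted by more than 30 mm (distance of any of spanner_s_mid, spanner_l_mid, funnel_mid, mirror_mid, jar_mid, driver_grip, tape_mid from where it was at the start of the episode above 0.03 m).
It also fails if it takes over 58 s, if anything falls off the work surface, if the arm or the gripper's body presses on something with over 40 N, if the wrist force passes 120 N, or if a joint passes its speed limit or range.

### The arm

A 6-joint arm with a two-finger parallel gripper is mounted at the origin on the work surface. World frame = base frame: x ahead of the robot, y to its left, z up, the work surface at z = 0. Lengths are in m, angles in rad, forces in N, time in s.
With the tool pointing down it reaches from about 0.35 to 0.85 m from the base axis. Payload 8.1 kg.
Tool frame: the origin (TCP) lies at the very end of the fingers, on their centre line; the grasp point (between the pads) lies 19 mm behind it; y points along the fingers, x is the direction in which the jaws open and shut, and the axes are right-handed (so a half turn about y gives the same grasp; the last joint's range is limited). The gripper opens to 85 mm and grips with 20 to 120 N. Pads are 22 mm wide; open, the fingers measure 114 mm over their backs; the gripper's body (76 mm by 85 mm) begins 54 mm behind the grasp point. The pads swing forward as they close: fully open they stand 13 mm farther back than shut.
Start: joints at [1.056, 0.13, 1.488, -0, 1.523, -0.085], TCP at [0.25, 0.545, 0.196] pointing down, gripper open.
Joint ranges: [-2.96, 2.96], [-0.89, 2.26], [0.02, 2.5], [-1.34, 4.48], [0, 2.73], [-2.66, 2.66]. Speed limits (rad/s): [2.39, 2.39, 2.79, 3.14, 3.14, 3.14].

### API

Orientations are given as a unit quaternion [x, y, z, w].
In Python, from bench import manip gives the robot as it stands. The module is installed in compiled form; this text tells all that it offers. Calls block until the motion is done:
- manip.goto(position, orientation): joint-space move of the TCP to a pose.
- manip.servo_line(position, rotation=None, v=0.15): straight line of the TCP; rotation=None keeps the orientation; v is the mean speed in m/s.
- manip.move_j(angles): joint-space move.
- manip.move_gripper(opening): finger opening in m; the grip force is fixed at half the most; returns when the fingers have stopped.
- manip.dwell(seconds).
- manip.ik(position, orientation): joint angles nearest the present ones, or None.
- manip.read_camera(name): name is "scene" or "top" or "wrist"; returns a dict with "image" (400x640x3 uint8, blue, green, red), "fx", "fy", "cx", "cy" (pixels), "rvec" (rotation vector, rad) and "tvec" (3), from world to camera coordinates, as OpenCV has them. Camera axes: x right, y down, z forward; pixel columns grow to the right and rows downward; lengths in m; the calibration is good to about 2 mm. A picture is of the moment at which its call begins. There is no depth.
A pose or a line that the arm cannot do raises manip.Unreachable and nothing moves.
- manip.job_done(): hands the job in, once; it reports no verdict.
Trained networks look in the newest picture that a camera, given by its name, has taken for a name from the list of things; names that differ only in an ending like _2 or _b are one class to them, and where a whole thing is asked for, a point or a joint stands for the part that bears it (a point fixed in the world has none). Each returns a list of dicts, best first, with "conf" (0 to 1); they miss things now and then, are a little off and sometimes report something else, mostly with a low value. They report only what shows in the picture. A call takes as long as a camera call. They do not tell look-alikes from the thing itself.
- manip.find_in(camera, target): "box" ([left, top, width, height] in pixels, round what is visible of it).
- manip.outline_of(camera, target): "mask" (400x640 bool, what is visible of it) and "box" ([left, top, width, height] in pixels, round what is visible of it).
Readings, each from a call of its own:
- manip.read_t(): time.
- manip.read_joint_positions(): joint angles.
- manip.read_qd(): joint speeds.
- manip.read_joint_efforts(): joint torques, N m.
- manip.read_position(): TCP position.
- manip.read_tcp_rot(): TCP orientation.
- manip.read_contact_force(): force on the tool from outside, world axes, zero at the start.
- manip.read_wrist_torque(): the same for the moment, N m.
- manip.read_opening(): finger opening in m.
Only numpy, scipy, OpenCV 4.12 (cv2) and the standard library are available. Lean on these libraries where they do the work, as an engineer would, in place of code of your own. Each camera call takes 0.05 s, during which the arm holds its last target.

## Working session

There is one attempt and no reset: what is moved stays moved. The work goes in short steps, each a Python script; the robot and the scene stay as the last script left them, time stands still between calls to the robot, and variables do not carry over. Pictures are saved under pics/ and viewed, and the job is handed in when it is done.

```bash
mkdir -p pics; python3 - <<'E'
from bench import manip
import cv2
for c in ("scene","top","wrist"):
    r=manip.read_camera(c); cv2.imwrite(f"pics/{c}0.png",r["image"])
    print(c,r["fx"],r["fy"],r["cx"],r["cy"],r["rvec"],r["tvec"])
    for t in ("clamp","pawl_bar","jaw_grip","case_mid","mat_top","tray_mid","lamp_mid"):
        try: print(t,[(d["box"],round(d["conf"],2)) for d in manip.find_in(c,t)][:3])
        except Exception as e: print(t,e)
print(manip.read_t(),manip.read_tcp_rot(),manip.read_opening())
E
```

```text
scene 371.1946312127607 371.1946312127607 327.2159405203753 196.23648430689502 [ 1.3511324   2.34630183 -0.79279104] [ 0.25967258 -0.24413366  1.43649141]
clamp []
pawl_bar [([313.1, 247.5, 20.5, 33.4], 0.56)]
jaw_grip [([305.4, 223.4, 46.1, 73.8], 0.58), ([191.8, 224.3, 21.3, 22.5], 0.56)]
case_mid [([385.9, 186.4, 34.2, 28.1], 0.95), ([294.0, 187.0, 29.2, 24.2], 0.7), ([336.0, 208.0, 24.5, 32.3], 0.6)]
mat_top [([226.1, 165.4, 69.1, 48.4], 0.94)]
tray_mid [([386.0, 229.5, 75.0, 71.4], 0.8)]
lamp_mid [([270.3, 219.7, 90.0, 63.4], 0.72)]
top 483.8644934012978 483.8644934012978 318.30226475804193 212.13119883632515 [ 2.16588141 -2.22000225  0.02871785] [0.02581125 0.52708149 1.41401355]
clamp [([251.5, 134.2, 89.9, 128.5], 0.76)]
pawl_bar [([289.1, 154.6, 18.4, 16.1], 0.68)]
jaw_grip [([290.8, 152.0, 23.7, 62.7], 0.69)]
case_mid [([257.3, 275.5, 31.9, 32.1], 0.78), ([345.8, 219.3, 33.1, 34.3], 0.71), ([182.9, 281.0, 36.7, 26.9], 0.62)]
mat_top [([394.5, 193.2, 52.8, 65.4], 0.65)]
tray_mid [([196.0, 202.6, 53.8, 59.1], 0.59), ([395.8, 196.7, 50.9, 60.1], 0.56), ([291.6, 149.8, 22.4, 67.0], 0.2)]
lamp_mid [([251.4, 132.4, 89.8, 30.2], 0.87), ([287.8, 156.4, 21.9, 17.4], 0.46), ([391.5, 195.0, 56.6, 62.8], 0.3)]
wrist 285.31740419582474 285.31740419582474 315.08027961571526 198.29395390389965 [-2.40428049 -1.54289104 -0.25270085] [-0.60037342 -0.04173112  0.38014498]
clamp [([131.9, 380.4, 29.8, 19.6], 0.68)]
pawl_bar []
jaw_grip []
case_mid [([54.4, 273.8, 68.8, 70.8], 0.93), ([170.5, 218.0, 83.6, 65.5], 0.78), ([134.1, 381.2, 28.1, 18.8], 0.71)]
mat_top []
tray_mid [([216.4, 297.7, 65.6, 66.5], 0.98)]
lamp_mid []
1.2 [ 0.59513682  0.38186782 -0.38187021 -0.59511703] 0.08550384967976782
```

View pics/scene0.png

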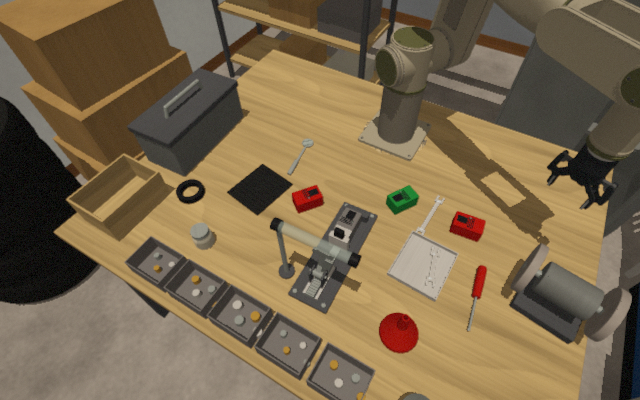

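View pics/top0.png

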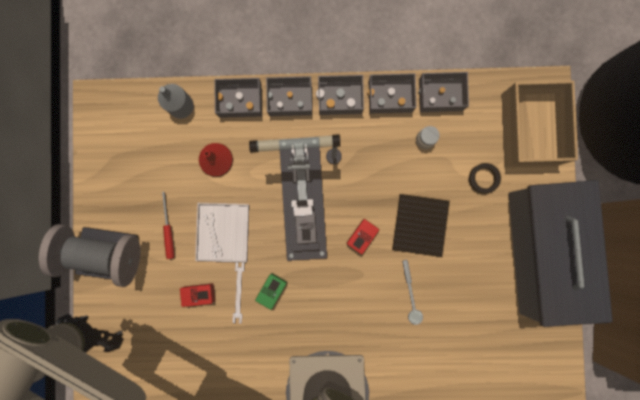

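View pics/wrist0.png

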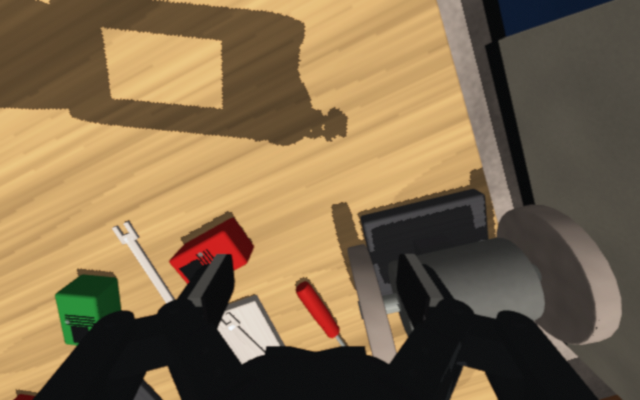

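Top view: clamp plate about (281–326, 137–260), lamp tube along (250–340, 143), tray at left (222,233), mat at right (421,225). Zooming in for the corners.

```bash
cat > h.py <<'E'
import numpy as np, cv2
from bench import manip
def cam(c):
    r=manip.read_camera(c); K=np.array([[r["fx"],0,r["cx"]],[0,r["fy"],r["cy"]],[0,0,1]])
    R=cv2.Rodrigues(np.array(r["rvec"],float))[0]; return r["image"],K,R,np.array(r["tvec"],float)
def unproj(K,R,t,uv,z):
    d=R.T@np.linalg.inv(K)@np.array([uv[0],uv[1],1.]); o=-R.T@t
    return o+d*(z-o[2])/d[2]
def proj(K,R,t,p):
    q=K@(R@np.asarray(p,float)+t); return q[:2]/q[2]
def crop(im,x,y,w,h,s,name):
    cv2.imwrite(name,cv2.resize(im[y:y+h,x:x+w],None,fx=s,fy=s,interpolation=cv2.INTER_CUBIC))
E
python3 - <<'E'
from h import *
im,K,R,t=cam("top"); crop(im,240,125,130,145,4,"pics/t1.png")
crop(im,380,185,80,80,6,"pics/t2.png")
im,K,R,t=cam("scene"); crop(im,260,190,130,130,4,"pics/s1.png")
m=manip.outline_of("top","mat_top"); print(len(m), m and m[0]["conf"])
im,K,R,t=cam("top"); 
m=manip.outline_of("top","mat_top"); print(len(m))
for d in m:
    r=cv2.minAreaRect(np.argwhere(d["mask"])[:,::-1].astype(np.float32)); print(d["conf"],r); print([unproj(K,R,t,p,.006).round(4) for p in cv2.boxPoints(r)], unproj(K,R,t,r[0],.006))
E
```

```text
1 0.82
1
0.86 ((420.4000549316406, 225.30001831054688), (51.72248077392578, 58.29632568359375), 7.125016689300537)
[array([ 0.4081, -0.1983,  0.006 ]), array([ 0.5779, -0.2248,  0.006 ]), array([ 0.5551, -0.375 ,  0.006 ]), array([ 0.3858, -0.3479,  0.006 ])] [ 0.48148486 -0.28655809  0.006     ]
```

View pics/t1.png

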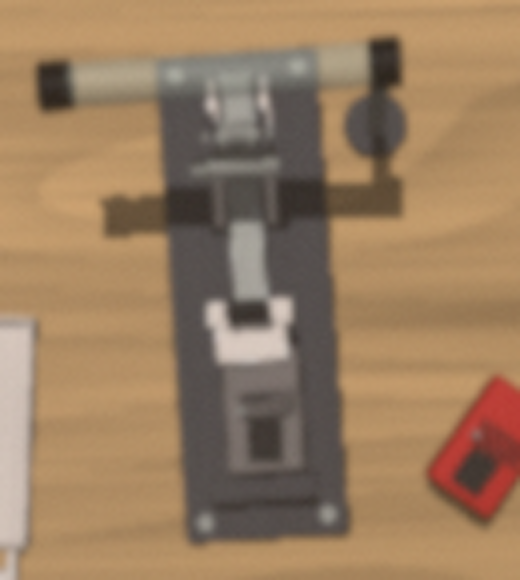

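View pics/t2.png

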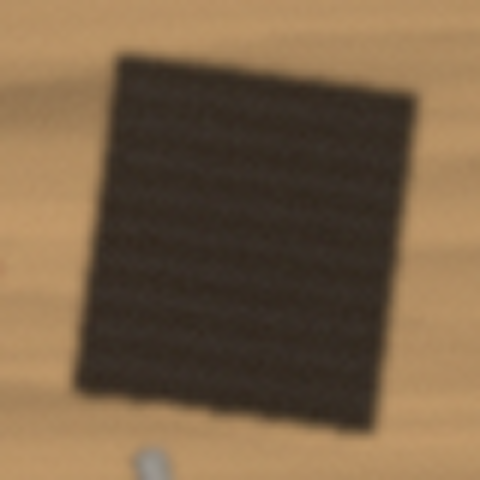

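View pics/s1.png

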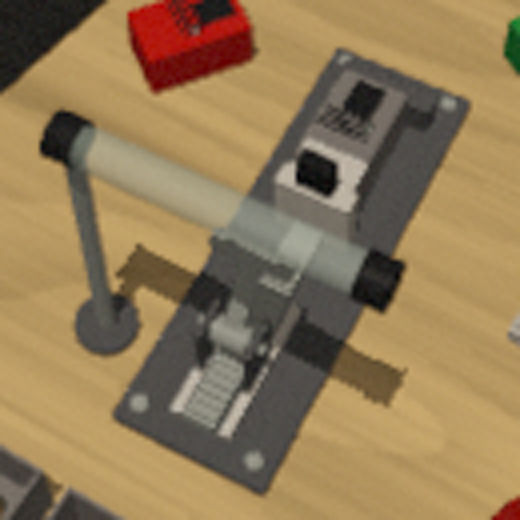

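```bash
cat > fit.py <<'E'
from h import *
from scipy.optimize import least_squares
obs=[("top",(188/4+240,543/4+125),(-.18,.06)),("top",(347/4+240,532/4+125),(-.18,-.06)),
("scene",(338/4+260,48/4+190),(-.18,-.06)),("scene",(468/4+260,103/4+190),(-.18,.06)),("scene",(115/4+260,412/4+190),(.18,-.06)),("scene",(268/4+260,492/4+190),(.18,.06))]
C={c:cam(c) for c in("top","scene")}
def T(x,p): c,s=np.cos(x[2]),np.sin(x[2]); return np.array([x[0]+c*p[0]-s*p[1],x[1]+s*p[0]+c*p[1],p[2]])
def f(x): return np.concatenate([proj(*C[c][1:],T(x,(*p,.012)))-np.array(uv) for c,uv,p in obs])
r=least_squares(f,[.55,.05,0.]); x=r.x; print(x,r.fun.round(2))
for n,p in dict(bar=(.07,0,.122),grip0=(-.029,0,.108),lamp=(.12,0,.25),lampL=(.12,.11,.25),lampR=(.12,-.11,.25),casetop=(-.086,0,.062),casenearL=(-.131,.028,.062),casenearR=(-.131,-.028,.062),fj=(-.151,.04,.042)).items():
    w=T(x,p); print(n,w.round(4),[((proj(*C[c][1:],w)-o)*4).round(0) for c,o in(("top",(240,125)),("scene",(260,190)))])
E
python3 fit.py
```

```text
[0.56940405 0.06123462 0.0557409 ] [-1.03  0.28 -0.   -0.22 -0.65 -1.07  0.66 -1.22 -0.6   0.88 -0.27  0.22]
bar [0.6393 0.0651 0.122 ] [array([230., 180.]), array([261., 248.])]
grip0 [0.5404 0.0596 0.108 ] [array([242., 326.]), array([325., 147.])]
lamp [0.6892 0.0679 0.25  ] [array([211.,  73.]), array([221., 208.])]
lampL [0.6831 0.1777 0.25  ] [array([34., 88.]), array([395., 286.])]
lampR [ 0.6953 -0.0419  0.25  ] [array([389.,  58.]), array([ 58., 135.])]
casetop [0.4835 0.0564 0.062 ] [array([252., 409.]), array([356., 123.])]
casenearL [0.437  0.0819 0.062 ] [array([218., 476.]), array([414.,  93.])]
casenearR [0.4402 0.026  0.062 ] [array([296., 469.]), array([348.,  66.])]
fj [0.4164 0.0928 0.042 ] [array([205., 504.]), array([437.,  94.])]
```

```bash
cat >> h.py <<'E'
from scipy.spatial.transform import Rotation as Ro
def quat(yaw,pitch,flip=1):
    # tool y: forward (yaw) tilted by pitch below horizontal; tool x horizontal
    y=np.array([np.cos(yaw)*np.cos(pitch),np.sin(yaw)*np.cos(pitch),-np.sin(pitch)])
    x=flip*np.array([-np.sin(yaw),np.cos(yaw),0]); z=np.cross(x,y)
    return Ro.from_matrix(np.c_[x,y,z]).as_quat()
E
python3 - <<'E'
from h import *
im,K,R,t=cam("wrist"); o=-R.T@t; Rt=Ro.from_quat(manip.read_tcp_rot()).as_matrix()
print("cam in tool",Rt.T@(o-manip.read_position()),"axis",Rt.T@R[2], "tool axes",Rt.round(2).tolist())
yaw=.056
for fl in(1,-1):
  for p,pos in((35,(.60,.062,.15)),(35,(.68,.068,.13)),(35,(.45,.055,.3)),(60,(.55,.06,.09)),(90,(.4835,.056,.03)),(90,(.48,-.287,.03)),(90,(.48,-.287,.2))):
    q=manip.ik(pos,quat(yaw,np.radians(p),fl)); print(fl,p,pos,None if q is None else np.round(q,2))
E
```

```text
cam in tool [ 0.00052632 -0.17738546  0.08195462] axis [-3.75285502e-04  9.47547353e-01 -3.19615195e-01] tool axes [[0.42, -0.0, -0.91], [0.91, -0.0, 0.42], [-0.0, -1.0, -0.0]]
1 35 (0.6, 0.062, 0.15) None
1 35 (0.68, 0.068, 0.13) [-0.   -0.3   2.35  0.37  0.14 -1.97]
1 35 (0.45, 0.055, 0.3) None
1 60 (0.55, 0.06, 0.09) [-0.01 -0.46  2.31  0.05  0.77 -1.66]
1 90 (0.4835, 0.056, 0.03) [ 0.01 -0.03  1.97 -0.    1.2  -1.62]
1 90 (0.48, -0.287, 0.03) [-0.63  0.16  1.77 -0.    1.21 -2.26]
1 90 (0.48, -0.287, 0.2) [-0.63  0.02  1.6  -0.    1.52 -2.26]
-1 35 (0.6, 0.062, 0.15) None
-1 35 (0.68, 0.068, 0.13) [-0.   -0.3   2.35  0.37  0.14  1.17]
-1 35 (0.45, 0.055, 0.3) None
-1 60 (0.55, 0.06, 0.09) [-0.01 -0.46  2.31  0.05  0.77  1.48]
-1 90 (0.4835, 0.056, 0.03) [ 0.01 -0.03  1.97 -0.    1.2   1.52]
-1 90 (0.48, -0.287, 0.03) [-0.63  0.16  1.77 -0.    1.21  0.88]
-1 90 (0.48, -0.287, 0.2) [-0.63  0.02  1.6  -0.    1.52  0.88]
```

```bash
python3 - <<'E'
from h import *
X=[.5694,.0605,.0557]
def T(p): c,s=np.cos(X[2]),np.sin(X[2]); return np.array([X[0]+c*p[0]-s*p[1],X[1]+s*p[0]+c*p[1],p[2]])
for p in (40,45,50,55):
  for c in ((.125,0,.114),(.08,0,.112),(.04,0,.112),(.02,0,.14),(-.02,0,.16),(-.06,0,.2),(-.1,0,.22)):
    q=manip.ik(T(c),quat(X[2],np.radians(p),1)); print(p,c,None if q is None else np.round(q,2))
E
```

```text
40 (0.125, 0, 0.114) [-0.   -0.21  2.25  0.2   0.23 -1.8 ]
40 (0.08, 0, 0.112) [-0.01 -0.36  2.38  0.2   0.26 -1.8 ]
40 (0.04, 0, 0.112) [-0.02 -0.53  2.49  0.18  0.31 -1.79]
40 (0.02, 0, 0.14) None
40 (-0.02, 0, 0.16) None
40 (-0.06, 0, 0.2) None
40 (-0.1, 0, 0.22) None
45 (0.125, 0, 0.114) [ 0.   -0.18  2.18  0.11  0.36 -1.71]
45 (0.08, 0, 0.112) [-0.01 -0.33  2.3   0.11  0.39 -1.72]
45 (0.04, 0, 0.112) [-0.01 -0.48  2.41  0.12  0.43 -1.72]
45 (0.02, 0, 0.14) [-0.02 -0.62  2.44  0.1   0.54 -1.71]
45 (-0.02, 0, 0.16) None
45 (-0.06, 0, 0.2) None
45 (-0.1, 0, 0.22) None
50 (0.125, 0, 0.114) [ 0.   -0.14  2.1   0.07  0.49 -1.67]
50 (0.08, 0, 0.112) [-0.   -0.28  2.22  0.08  0.51 -1.68]
50 (0.04, 0, 0.112) [-0.01 -0.43  2.32  0.08  0.55 -1.69]
50 (0.02, 0, 0.14) [-0.01 -0.55  2.35  0.07  0.64 -1.68]
50 (-0.02, 0, 0.16) [-0.02 -0.75  2.43  0.07  0.77 -1.68]
50 (-0.06, 0, 0.2) None
50 (-0.1, 0, 0.22) None
55 (0.125, 0, 0.114) [ 0.01 -0.1   2.01  0.05  0.62 -1.65]
55 (0.08, 0, 0.112) [ 0.   -0.23  2.13  0.05  0.63 -1.66]
55 (0.04, 0, 0.112) [-0.   -0.36  2.23  0.06  0.66 -1.66]
55 (0.02, 0, 0.14) [-0.01 -0.47  2.26  0.05  0.74 -1.66]
55 (-0.02, 0, 0.16) [-0.01 -0.65  2.33  0.05  0.85 -1.66]
55 (-0.06, 0, 0.2) [-0.02 -0.85  2.37  0.05  1.01 -1.67]
55 (-0.1, 0, 0.22) None
```

```bash
python3 - <<'E'
from h import *
p=manip.read_position(); manip.servo_line([p[0],p[1],.3],v=.25)
manip.goto([.46,.055,.27],quat(.056,np.pi/2,1))
manip.move_gripper(0.0)
im,K,R,t=cam("wrist"); cv2.imwrite("pics/w1.png",im); np.savez("w1.npz",K=K,R=R,t=t)
print(manip.read_t(),manip.read_position(),manip.read_opening())
E
```

```text
4.9167 [0.4600049  0.05498243 0.2699966 ] -0.00011101084452392404
```

View pics/w1.png

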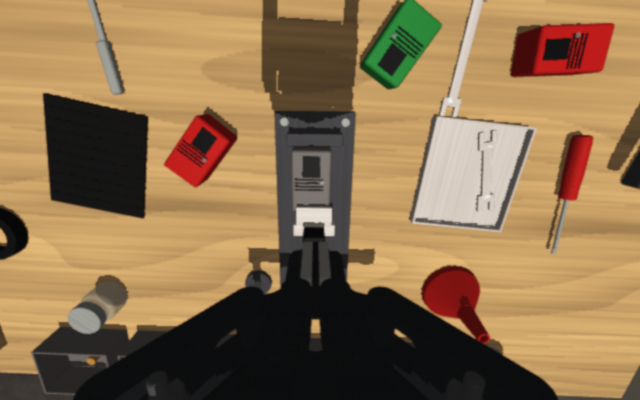

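Wrist view (image up = towards the robot): plate's near corners at about (274,112) and (355,111), case top (292–330,150–205), lip (315,218). I'll refit with these.

```bash
python3 - <<'E'
from h import *
crop(cv2.imread("pics/w1.png"),255,95,120,145,4,"pics/w1c.png")
E
```

```text
(no output)
```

View pics/w1c.png

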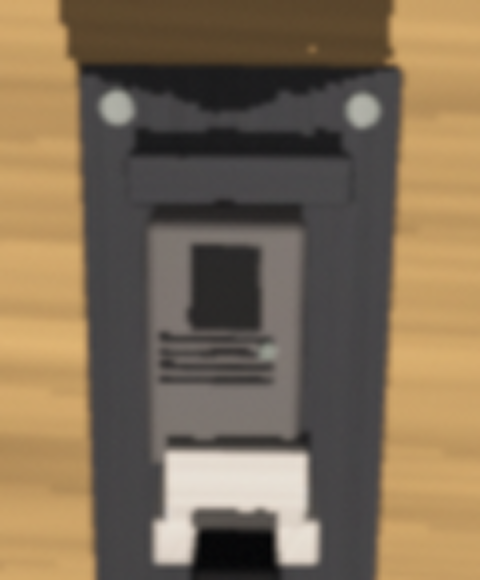

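```bash
cat > fit2.py <<'E'
from h import *
from scipy.optimize import least_squares
import re
src=open("fit.py").read().split("r=least")[0]; exec(src)
d=np.load("w1.npz"); C["w"]=(None,d["K"],d["R"],d["t"])
w=lambda a,b:(a/4+255,b/4+95)
obs=[(c,uv,(*p,.012)) for c,uv,p in obs]
obs+=[("w",w(82,68),(-.18,-.06,.012)),("w",w(400,70),(-.18,.06,.012)),("w",w(130,157),(-.151,-.04,.042)),("w",w(352,158),(-.151,.04,.042)),
("w",w(130,203),(-.133,-.04,.042)),("w",w(353,205),(-.133,.04,.042)),
("top",(38/4+240,86/4+125),(.12,.11,.25)),("top",(401/4+240,60/4+125),(.12,-.11,.25))]
def f(x): return np.concatenate([proj(*C[c][1:],T(x,p))-np.array(uv) for c,uv,p in obs])
r=least_squares(f,[.55,.05,0.],loss="soft_l1"); x=r.x; print(x.round(4),r.fun.reshape(-1,2).round(2).tolist())
c,s=np.cos(x[2]),np.sin(x[2])
def loc(cn,uv,z):
    p=unproj(*C[cn][1:],uv,z)-[x[0],x[1],0]; return np.array([c*p[0]+s*p[1],-s*p[0]+c*p[1],p[2]]).round(4)
print("case near",loc("w",w(148,222),.062),loc("w",w(303,224),.062))
print("lip edge", loc("w",w(165,452),.073),loc("w",w(308,452),.073))
print("grip top(top)",loc("top",(250/4+240,313/4+125),.108),"bar",loc("top",(235/4+240,165/4+125),.130),"bar ends",loc("top",(190/4+240,165/4+125),.130),loc("top",(280/4+240,163/4+125),.130))
E
python3 fit2.py
```

```text
[0.5708 0.0603 0.0475] [[-1.24, -0.35], [-0.19, -0.51], [-0.63, -0.83], [0.58, -0.74], [-1.53, 0.77], [-1.41, 0.42], [-1.19, -1.07], [1.48, -0.85], [-0.97, -0.8], [0.95, -0.55], [-0.67, 0.7], [0.18, 0.68], [-0.26, -0.55], [-2.15, -0.67]]
case near [-0.1306 -0.0312  0.062 ] [-0.1303  0.0211  0.062 ]
lip edge [-0.0519 -0.0258  0.073 ] [-0.0523  0.0243  0.073 ]
grip top(top) [-0.0221 -0.0051  0.108 ] bar [ 0.0775 -0.003   0.13  ] bar ends [0.0798 0.0275 0.13  ] [ 0.0766 -0.0335  0.13  ]
```

```bash
cat >> h.py <<'E'
X=[.571,.060,.05]
def T(*p): c,s=np.cos(X[2]),np.sin(X[2]); return np.array([X[0]+c*p[0]-s*p[1],X[1]+s*p[0]+c*p[1],p[2]])
E
python3 - <<'E'
from h import *
q=quat(X[2],np.radians(50),1)
manip.goto(T(-.02,-.002,.16),q)
manip.servo_line(T(.045,-.002,.115),v=.12)
print(manip.read_contact_force(),manip.read_t())
im,K,R,t=cam("scene"); crop(im,240,150,160,160,4,"pics/s2.png")
im,K,R,t=cam("wrist"); cv2.imwrite("pics/w2.png",im)
E
```

```text
[0.10517022 0.14554474 0.30305664] 6.7
```

View pics/s2.png

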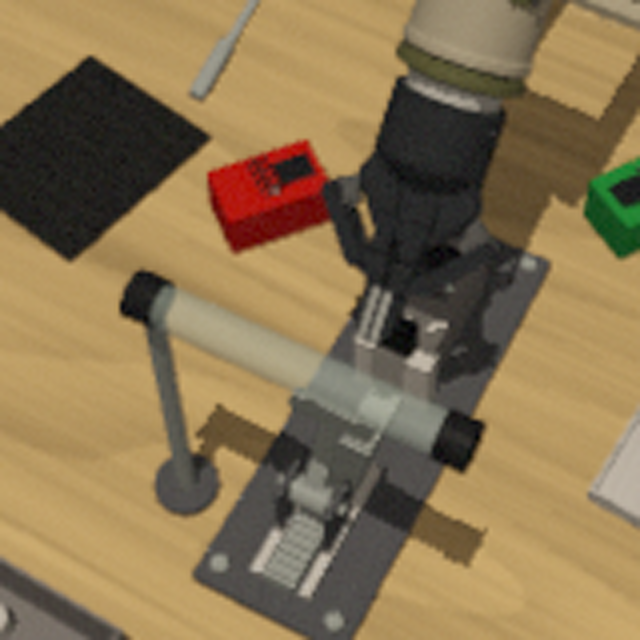

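View pics/w2.png

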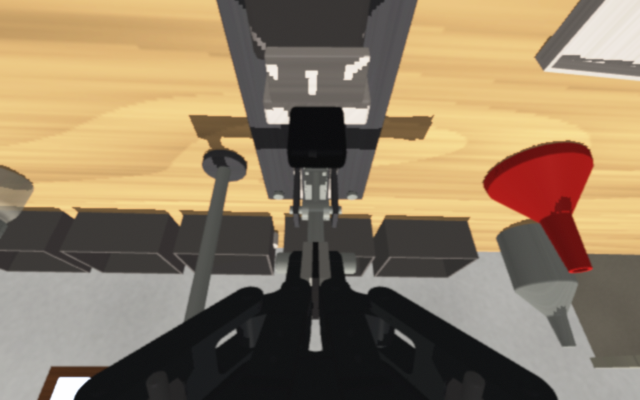

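Tips at (315,245), cross bar behind them at (275–355,262), lamp post clear at left. Pushing.

```bash
python3 - <<'E'
from h import *
for x in (.065,.08,.095,.108,.12):
    manip.servo_line(T(x,-.002,.115),v=.06); print(x,manip.read_contact_force().round(2))
manip.dwell(.3)
im,K,R,t=cam("wrist"); cv2.imwrite("pics/w3.png",im)
im,K,R,t=cam("scene"); crop(im,240,150,160,160,4,"pics/s3.png")
print(manip.read_contact_force().round(2),manip.read_t())
E
```

```text
0.065 [-0.45 -0.63  0.45]
0.08 [ 0.01 -0.48 -0.44]
0.095 [1.09 0.86 0.06]
0.108 [ 0.46 -0.07  0.86]
0.12 [-1.13  1.04 -0.83]
[ 0.71  0.05 -0.24] 9.2
```

View pics/w3.png

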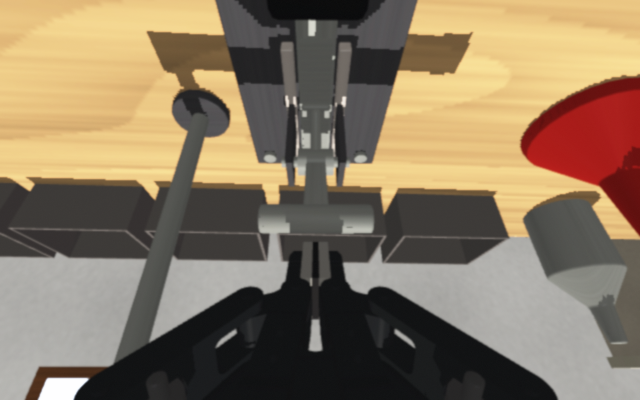

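View pics/s3.png

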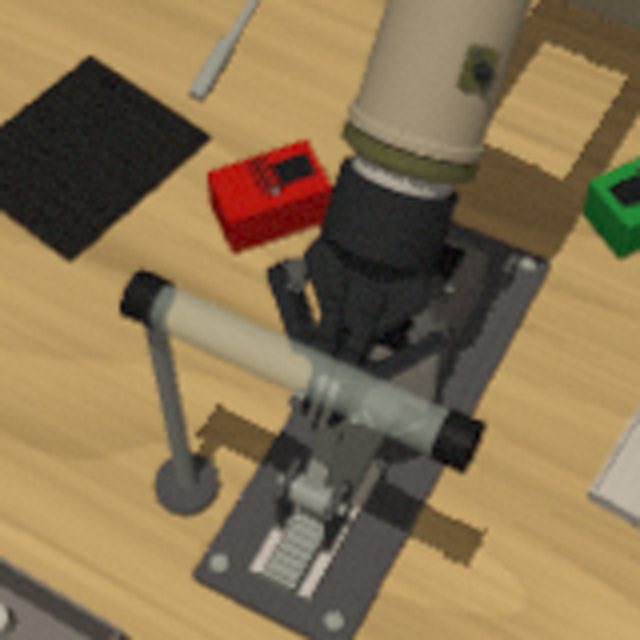

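```bash
python3 - <<'E'
from h import *
im,K,R,t=cam("wrist")
P=lambda p:proj(K,R,t,p).round(0)
print("tcp",P(manip.read_position()))
for a in (0,.13,.3,.6,1.0,1.3):
    th=a-.61; x=.11+.07*np.sin(th); z=.065+.07*np.cos(th)
    print(a,round(x,3),round(z,3),P(T(x,.03,z)),P(T(x,-.03,z)))
print("cheek top",P(T(.093,.021,.076)),P(T(.127,.021,.076)),"post",P(T(.12,-.1,0)))
E
```

```text
tcp [315. 230.]
0 0.07 0.122 [376. 202.] [260. 202.]
0.13 0.078 0.127 [375. 217.] [262. 217.]
0.3 0.089 0.132 [372. 233.] [264. 233.]
0.6 0.109 0.135 [367. 252.] [269. 252.]
1.0 0.137 0.13 [360. 259.] [275. 259.]
1.3 0.155 0.119 [356. 253.] [279. 253.]
cheek top [349. 160.] [345. 188.] post [205. 112.]
```

```bash
python3 - <<'E'
from h import *
print(manip.read_position(),T(.12,-.002,.115),manip.read_contact_force(),manip.read_t(),manip.read_opening())
im,K,R,t=cam("top"); crop(im,250,120,100,90,7,"pics/t3.png"); print("top tcp",proj(K,R,t,manip.read_position()))
print(manip.find_in("top","pawl_bar"))
im,K,R,t=cam("scene"); crop(im,285,210,80,80,7,"pics/s3b.png"); print("sc tcp",proj(K,R,t,manip.read_position()))
E
```

```text
[0.69086665 0.06400442 0.11501335] [0.69094999 0.064      0.115     ] [0.43728457 0.0870776  0.78313614] 9.25 -0.00013397859850228203
top tcp [297.62498539 151.61429286]
[{'box': [396.0, 194.8, 51.5, 62.9], 'conf': 0.69}]
sc tcp [314.92096945 268.26018739]
```

View pics/t3.png

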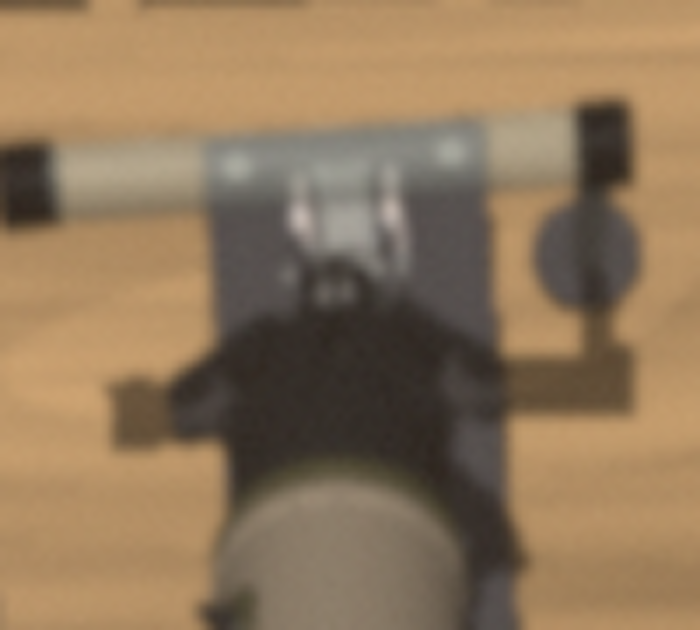

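View pics/s3b.png

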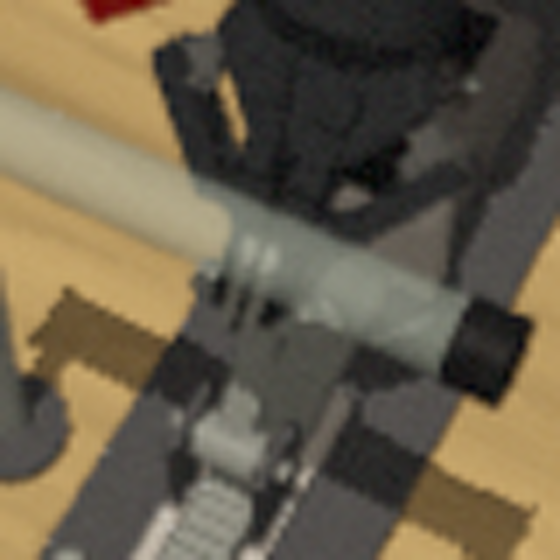

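```bash
python3 - <<'E'
from h import *
Rt=Ro.from_quat(manip.read_tcp_rot()).as_matrix(); p=manip.read_position()
for c in("top","scene","wrist"):
    im,K,R,t=cam(c)
    for s in(0,.01,.02,.03): print(c,s,proj(K,R,t,p-s*Rt[:,1]).round(1),[proj(K,R,t,p-s*Rt[:,1]+e*Rt[:,2]).round(1) for e in(-.011,.011)])
crop(cv2.imread("pics/w3.png"),255,190,120,140,5,"pics/w3c.png")
E
```

```text
top 0 [297.6 151.6] [array([297.2, 148.1]), array([298. , 155.1])]
top 0.01 [297.6 153.5] [array([297.2, 150. ]), array([298. , 156.9])]
top 0.02 [297.6 155.4] [array([297.3, 151.9]), array([298. , 158.8])]
top 0.03 [297.6 157.3] [array([297.3, 153.8]), array([298. , 160.8])]
scene 0 [314.9 268.3] [array([313.3, 269.7]), array([316.5, 266.9])]
scene 0.01 [316.  264.9] [array([314.4, 266.3]), array([317.6, 263.5])]
scene 0.02 [317.1 261.5] [array([315.5, 262.9]), array([318.7, 260.2])]
scene 0.03 [318.2 258.1] [array([316.6, 259.5]), array([319.8, 256.9])]
wrist 0 [314.8 229.8] [array([314.8, 244.3]), array([314.8, 214.8])]
wrist 0.01 [314.7 236.4] [array([314.7, 251.5]), array([314.7, 220.7])]
wrist 0.02 [314.7 243.6] [array([314.7, 259.4]), array([314.7, 227.2])]
wrist 0.03 [314.7 251.7] [array([314.7, 268.2]), array([314.7, 234.5])]
```

View pics/w3c.png

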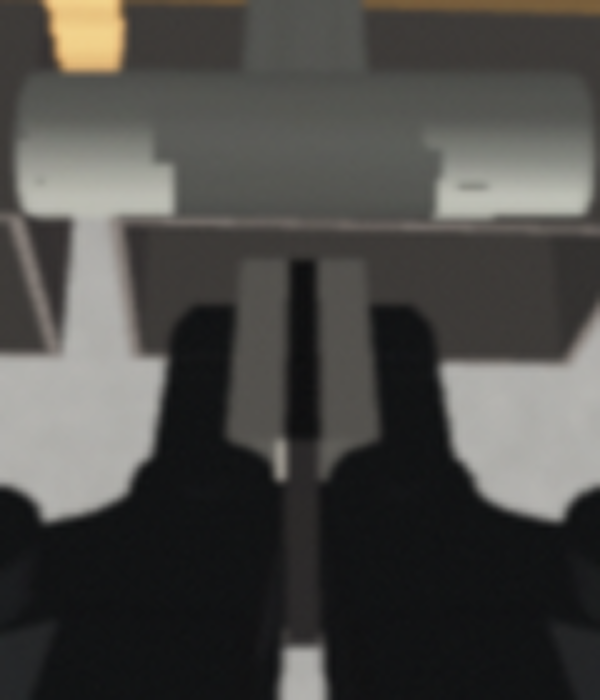

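Top, scene and wrist views all show the closed tips ending roughly 35–40 mm short of the reported TCP: tip at (298,159) in top, TCP expected at (298,152). So the fingers passed over the bar, and it still stands at about 0.13 rad (row 220). I'll back out and touch the table at a free spot to measure the real tip length before pushing again.

```bash
python3 - <<'E'
from h import *
manip.servo_line(T(.05,-.002,.17),v=.15)
# free spot on the table: between clamp and robot, left side
manip.goto([.40,.0,.20],quat(.0,np.pi/2,1))
im,K,R,t=cam("scene"); cv2.imwrite("pics/s4.png",im); print(proj(K,R,t,manip.read_position()),proj(K,R,t,[.4,0,0]))
im,K,R,t=cam("top"); print("top",proj(K,R,t,[.4,0,0]))
print(manip.read_position(),manip.read_t(),manip.read_contact_force())
E
```

```text
[347.66354809 165.26488689] [345.02226599 205.61635719]
top [323.73778768 255.26960313]
[3.99993363e-01 3.01540269e-04 1.98622016e-01] 11.2667 [-0.15242181  0.5280825  -0.05207993]
```

View pics/s4.png

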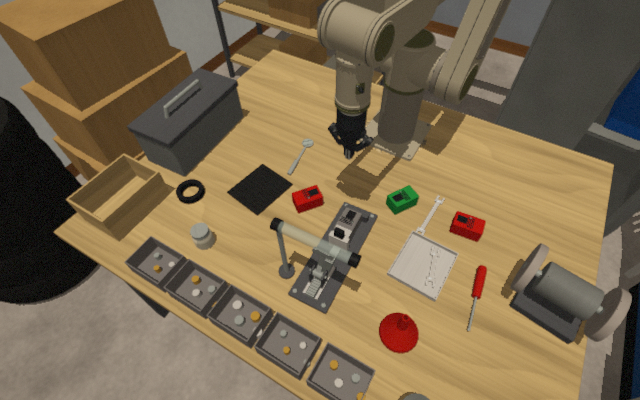

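Tip at (349,156), reported TCP projects to (348,165): again about 40 mm short. I'll touch down at (0.36, -0.03), which is clear of the plate.

```bash
python3 - <<'E'
from h import *
q=quat(0,np.pi/2,1)
manip.goto([.37,-.04,.06],q)
print(manip.read_position(),manip.read_contact_force().round(1))
z=.04
while z>-.06:
    try: manip.servo_line([.37,-.04,z],v=.08)
    except manip.Unreachable as e: print("unreach",z,e); break
    f=manip.read_contact_force(); print(round(z,4),f.round(1),manip.read_position()[2].round(4))
    if abs(f[2])>6: break
    z-=.01 if z>.005 else .004
manip.servo_line([.37,-.04,.10],v=.25); print(manip.read_t())
E
```

```text
[ 0.37083611 -0.03995857  0.06099265] [1.2 1.3 0.8]
0.04 [-0.   0.5 -1. ] 0.0407
0.03 [ 0.1 -0.  -0.7] 0.03
0.02 [-0.9  0.2  0. ] 0.0198
0.01 [ 1.2 -0.8  0.2] 0.0097
-0.0 [-0.5 -1.4 -0.1] -0.0002
-0.004 [-1.  -0.3  0.6] -0.0041
-0.008 [ 0.3 -0.   0.3] -0.0083
-0.012 [ 0.5  0.2 -0.1] -0.0123
-0.016 [-0.5 -0.4 -0.6] -0.0163
-0.02 [-0.   0.9 -0. ] -0.0204
-0.024 [ 0.4  0.8 -0. ] -0.0243
-0.028 [-0.1 -0.5  0.2] -0.0283
-0.032 [ 0.6 -0.3  0.5] -0.0323
-0.036 [-1.7  0.5  8. ] -0.0354
16.35
```

The tips touch the table at a reported z of about -0.034, so the real closed fingertip lies 34 mm behind the reported TCP. I'll correct for that and push the pawl again.

```bash
cat >> h.py <<'E'
L=.034
def tipT(x,y,z,pitch):
    """reported TCP so that the real tip is at clamp-frame x,y,z; tool leaning pitch(rad) in clamp xz plane"""
    return T(x+L*np.cos(pitch),y,z-L*np.sin(pitch))
E
python3 - <<'E'
from h import *
p=np.radians(50); q=quat(X[2],p,1)
manip.goto(tipT(.0,-.002,.19,p),q)
manip.servo_line(tipT(.052,-.002,.113,p),v=.15)
print(manip.read_contact_force().round(1))
for x in (.07,.085,.1,.112,.122):
    manip.servo_line(tipT(x,-.002,.114,p),v=.08); print(x,manip.read_contact_force().round(2))
im,K,R,t=cam("wrist"); cv2.imwrite("pics/w5.png",im)
P=lambda p:proj(K,R,t,p).round(0)
for a in (.13,.6,1.0,1.3):
    th=a-.61; x=.11+.07*np.sin(th); z=.065+.07*np.cos(th); print(a,P(T(x,.03,z)),P(T(x,-.03,z)))
print(manip.read_t())
E
```

```text
[ 0.2 -0.3  0.3]
0.07 [-0.6  -0.75 -0.96]
0.085 [ 0.28  0.5  -1.13]
0.1 [-0.37  0.59 -0.25]
0.112 [ 0.24 -0.28  0.39]
0.122 [-0.93  0.02  0.44]
0.13 [392. 248.] [246. 248.]
0.6 [380. 287.] [258. 287.]
1.0 [370. 290.] [267. 290.]
1.3 [364. 280.] [272. 280.]
19.675
```

View pics/w5.png

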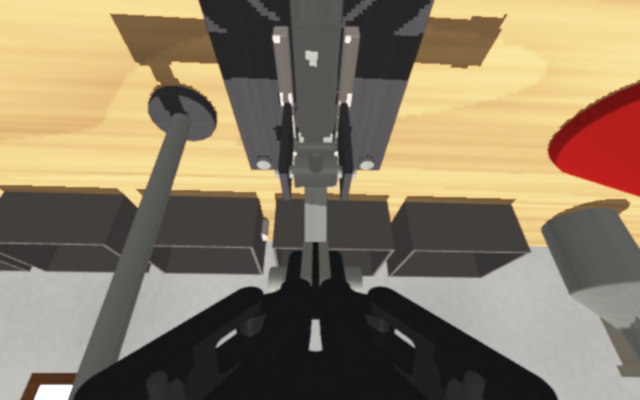

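Bar sits behind the fingers at (270–362, 278), which matches 1.3 rad: flipped. Next is the jaw.

```bash
python3 - <<'E'
from h import *
p=np.radians(50)
manip.servo_line(tipT(.06,-.002,.19,p),v=.2)
p=np.radians(70); q=quat(X[2],p,1)
manip.goto(tipT(-.06,-.003,.16,p),q)
manip.servo_line(tipT(-.06,-.003,.087,p),v=.15)
print(manip.read_contact_force().round(1))
x=-.06
while x<.03:
    x+=.012 if x<-.0 else .004
    manip.servo_line(tipT(x,-.003,.087,p),v=.08); f=manip.read_contact_force(); print(round(x,3),f.round(1))
    if abs(f[0])>14: break
im,K,R,t=cam("wrist"); cv2.imwrite("pics/w6.png",im); print(manip.read_t())
E
```

```text
[0.7 0.6 0.5]
-0.048 [0.7 0.4 0.1]
-0.036 [-0.5 -0.1 -0.3]
-0.024 [-0.   0.3 -0.3]
-0.012 [0.4 0.4 0.1]
-0.0 [ 0.6 -0.7  0.5]
0.012 [-0.5 -0.1 -0.3]
0.016 [-10.7  -0.    5.7]
0.02 [-33.5  -2.6  19.2]
23.8417
```

View pics/w6.png

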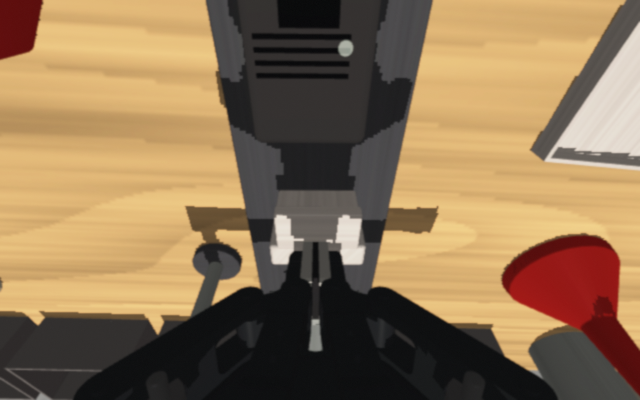

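The stop was reached where predicted: the force rises sharply at 0.016. The case is clear of the lip, with a gap at (315,165). I'll back off and look straight down to locate the case.

```bash
python3 - <<'E'
from h import *
p=np.radians(70)
manip.servo_line(tipT(-.01,-.003,.09,p),v=.15)
manip.servo_line(tipT(-.06,-.003,.2,p),v=.25)
manip.goto(T(-.15,-.004,.20),quat(X[2],np.pi/2,1)); manip.move_gripper(.085)
im,K,R,t=cam("wrist"); cv2.imwrite("pics/w7.png",im); np.savez("w7.npz",K=K,R=R,t=t); crop(im,200,60,240,200,3,"pics/w7c.png")
im,K,R,t=cam("top"); crop(im,240,125,130,145,4,"pics/t7.png")
print(manip.read_t(),manip.read_opening(),manip.read_position())
E
```

```text
26.2 0.0851170660932755 [0.4214003  0.04851838 0.20001623]
```

View pics/w7.png

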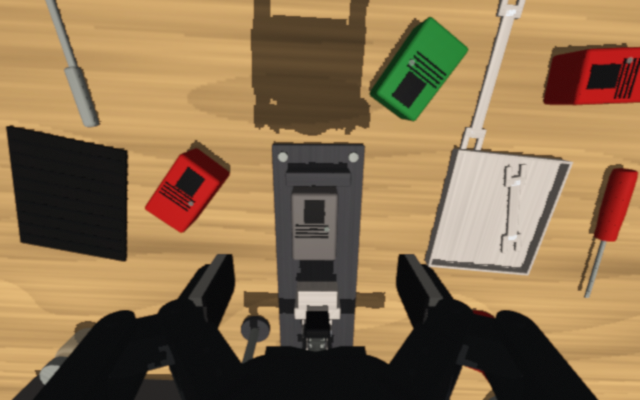

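View pics/t7.png

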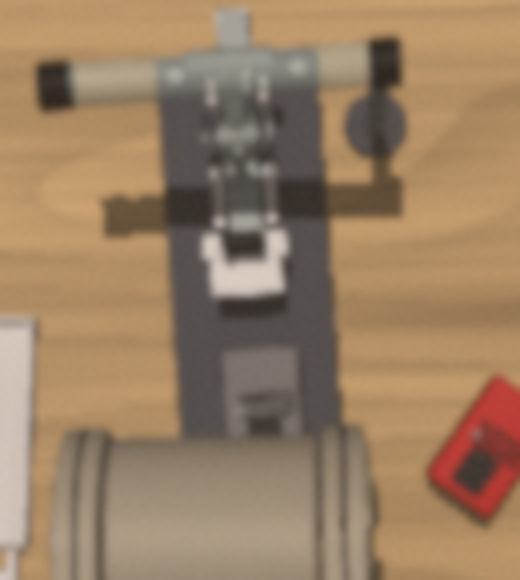

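Top view: the jaw is back (lip now at row 295, was 360) and the cross bar has left (235,165). Wrist view: case top roughly (292–338, 190–258).

View pics/w7c.png

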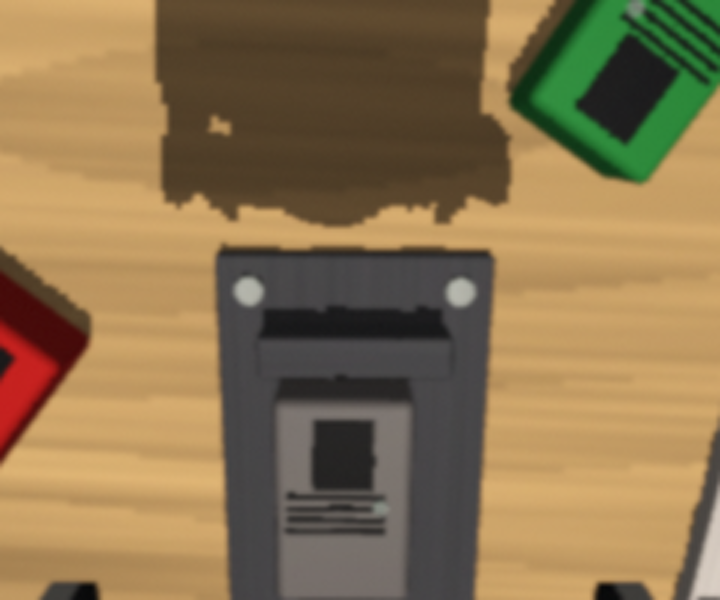

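```bash
python3 - <<'E'
from h import *
d=np.load("w7.npz"); a=(d["K"],d["R"],d["t"])
def loc(uv,z):
    p=unproj(*a,uv,z); q=p-[X[0],X[1],0]; c,s=np.cos(X[2]),np.sin(X[2]); return p.round(4),np.array([c*q[0]+s*q[1],-s*q[0]+c*q[1]]).round(4)
for n,u,v,z in(("nR",276,402,.062),("nL",411,402,.062),("mR",280,595,.062),("mL",407,595,.062),("pR",217,254,.012),("pL",493,256,.012)): print(n,*loc((u/3+200,v/3+60),z))
crop(cv2.imread("pics/w7.png"),270,180,100,140,4,"pics/w7d.png")
print(manip.ik(T(-.086,-.004,-.01),quat(X[2],np.pi/2,1)))
E
```

```text
nR [0.4421 0.0229 0.062 ] [-0.1306 -0.0306]
nL [0.4395 0.0751 0.062 ] [-0.1306  0.0216]
mR [0.5269 0.0266 0.062 ] [-0.0457 -0.0311]
mL [0.5242 0.0797 0.062 ] [-0.0457  0.022 ]
pR [ 0.3938 -0.0071  0.012 ] [-0.1804 -0.0582]
pL [0.3887 0.1098 0.012 ] [-0.1795  0.0588]
[ 1.04420891e-03  3.84630449e-02  1.98349919e+00 -4.44089210e-16
  1.11963042e+00 -1.61975212e+00]
```

View pics/w7d.png

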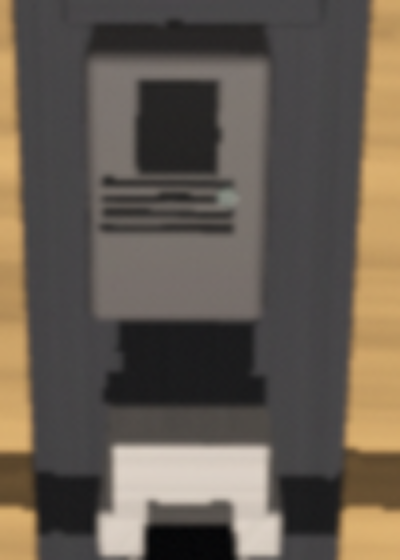

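```bash
python3 - <<'E'
from h import *
q=quat(X[2],np.pi/2,1)
manip.goto(T(-.0855,-.0047,.10),q)
manip.servo_line(T(-.0855,-.0047,-.018),v=.12); print(manip.read_contact_force().round(1))
manip.move_gripper(.03); print("opening",manip.read_opening(),manip.read_contact_force().round(1))
g=manip.read_position(); print(g,manip.read_t())
manip.servo_line(T(-.0855,-.0047,.0),v=.08); manip.dwell(.2); print(manip.read_contact_force().round(1))
im,K,R,t=cam("wrist"); cv2.imwrite("pics/w8.png",im)
im,K,R,t=cam("scene"); crop(im,260,130,150,150,4,"pics/s8.png")
print(manip.read_opening(),manip.read_t())
E
```

```text
[ 0.4 -0.3 -1.3]
opening 0.05532968024126115 [-1.6 -1.2  7. ]
[ 0.4867285   0.05104455 -0.01707733] 28.2667
[-0.5  0.7 -2.8]
0.05539348041019414 28.9417
```

View pics/w8.png

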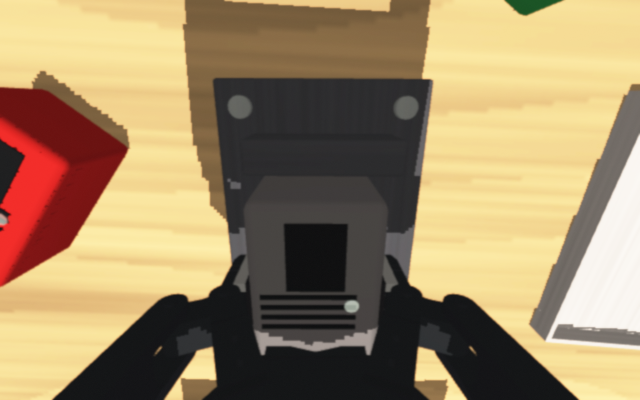

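View pics/s8.png

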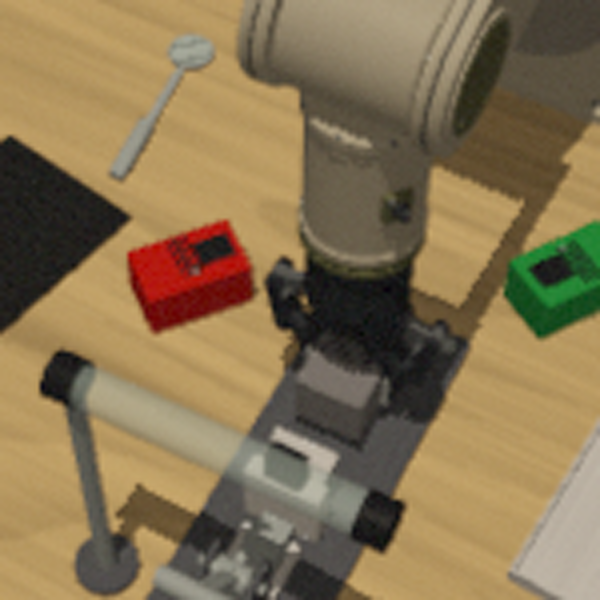

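The case is held: opening 55 mm, still upright and square in the wrist view at (315,265), with a matching weight load. Carrying it to the mat.

```bash
python3 - <<'E'
from h import *
M=[.4815,-.2866]
manip.servo_line(T(-.0855,-.0047,.10),v=.2)
q=quat(X[2]-.15,np.pi/2,1)
manip.goto([*M,.10],q)
im,K,R,t=cam("wrist"); cv2.imwrite("pics/w9.png",im)
print(proj(K,R,t,[*M,.006]))
for c in [(.4081,-.1983),(.5779,-.2248),(.5551,-.375),(.3858,-.3479)]: print(proj(K,R,t,[*c,.006]).round(0))
print(manip.read_opening(),manip.read_contact_force().round(1),manip.read_t())
E
```

```text
[313.39241533 189.34078807]
[403. 102.]
[379. 268.]
[239. 262.]
[234.  94.]
0.055692329118491084 [-0.2  1.  -3.3] 30.9167
```

View pics/w9.png

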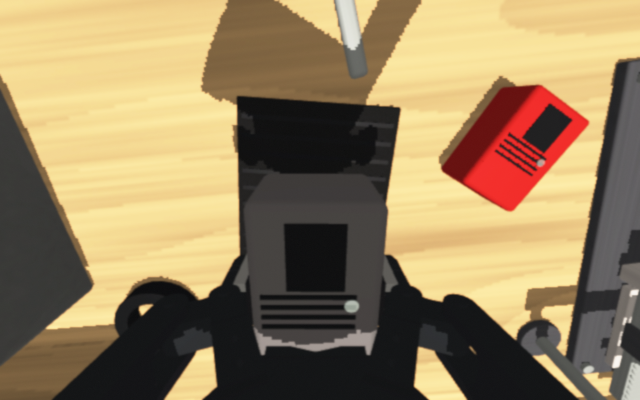

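Mat near corners at (238,97) and (400,107), within a few pixels (mm) of prediction. Lowering.

```bash
python3 - <<'E'
from h import *
M=[.4825,-.2866]
manip.servo_line([*M,-.005],v=.12)
z=-.015
while z>-.030:
    manip.servo_line([*M,z],v=.05); manip.dwell(.15); f=manip.read_contact_force(); print(z,f.round(1),manip.read_position()[2].round(4))
    if f[2]>3: break
    z-=.003 if z<-.016 else .004
im,K,R,t=cam("wrist"); cv2.imwrite("pics/w10.png",im); print(manip.read_t())
E
```

```text
-0.015 [ 0.1  0.3 -3.3] -0.0149
-0.019 [ 0.4  0.6 -3.8] -0.019
-0.022 [ 1.  -0.1 -2.6] -0.022
-0.024999999999999998 [-5.7  2.7 12.1] -0.023
33.6917
```

The case bears on the mat at z = -0.023, as predicted. Releasing.

```bash
python3 - <<'E'
from h import *
M=[.4825,-.2866]
manip.servo_line([*M,-.0232],v=.05); print(manip.read_contact_force().round(1))
manip.move_gripper(.085); manip.dwell(.2); print(manip.read_opening(),manip.read_contact_force().round(1))
manip.servo_line([*M,.12],v=.15)
manip.servo_line([.36,-.25,.16],v=.2)
im,K,R,t=cam("wrist"); cv2.imwrite("pics/w11.png",im); np.savez("w11.npz",K=K,R=R,t=t)
im,K,R,t=cam("top"); cv2.imwrite("pics/t11.png",im); crop(im,240,120,220,150,3,"pics/t11c.png")
im,K,R,t=cam("scene"); crop(im,220,140,180,180,4,"pics/s11.png")
print(manip.read_t(),manip.read_contact_force().round(1))
E
```

```text
[-0.4 -0.4  3.3]
0.0848409703802138 [-1.5  0.7 -0. ]
36.625 [-0.4 -0.9  0.8]
```

View pics/w11.png

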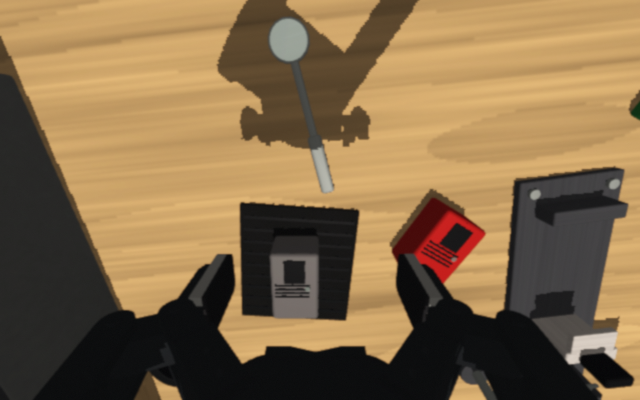

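View pics/t11c.png

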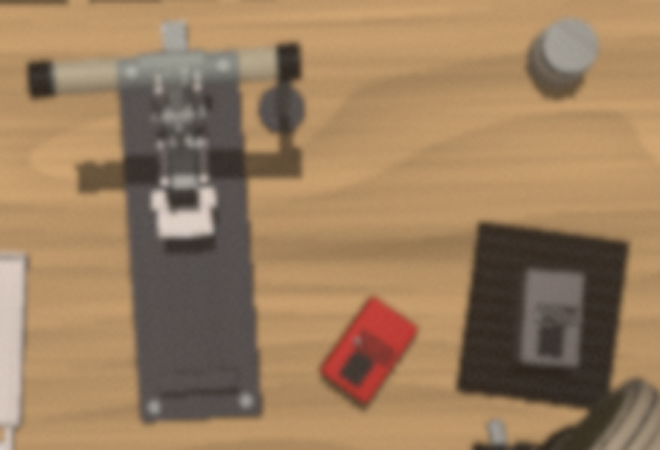

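View pics/s11.png

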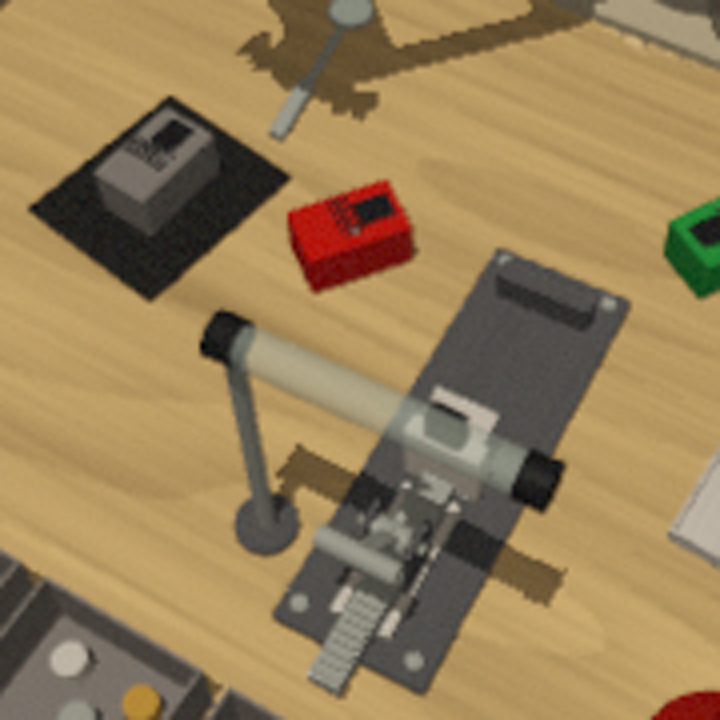

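```bash
python3 - <<'E'
from h import *
im,K,R,t=cam("top")
ps=[unproj(K,R,t,(u/3+240,v/3+120),.056) for u,v in((527,269),(584,271),(578,368),(519,363))]; c=np.mean(ps,0); print(c.round(4),np.hypot(c[0]-.4815,c[1]+.2866))
m=[unproj(K,R,t,(u/3+240,v/3+120),.006) for u,v in((480,223),(629,241),(457,389))]; print("mat",((m[1]+m[2])/2).round(4))
d=np.load("w11.npz"); a=(d["K"],d["R"],d["t"])
print("case wrist",np.mean([unproj(*a,p,.056) for p in((272,236),(319,238),(318,318),(271,317))],0).round(4),"mat",np.mean([unproj(*a,p,.006) for p in((241,203),(358,210),(346,320),(243,315))],0).round(4))
E
```

```text
[ 0.4791 -0.2869  0.056 ] 0.00243551953844887
mat [ 0.4824 -0.2884  0.006 ]
case wrist [ 0.4687 -0.2839  0.056 ] mat [ 0.4821 -0.2862  0.006 ]
```

```bash
python3 - <<'E'
from h import *
print(manip.read_contact_force().round(1),manip.read_t()); manip.job_done()
E
```

```text
[0.3 0.7 0.8] 36.675
the job is handed in; nothing more can be done
```

I flipped the pawl over under the lamp, slid the jaw to its stop, and set the charger case on the ribbed mat. I handed the job in at 36.7 s; no verdict is reported.

**Problem on the way:** the first push at the pawl passed over the bar without moving it. All three cameras showed the fingertips ending short of the reported TCP. I touched an empty spot on the table and found the closed tips about 34 mm behind it, so I corrected for that in every later move.

**Last checks:**
- **Pawl:** the last scene picture shows the cross bar lying on the far side of the hinge. An earlier wrist picture matched about 1.3 rad.
- **Jaw:** it stopped where the stop was predicted. The push force rose to 34 N along x there, past the 14 N at which I meant to stop. The last pictures show it still back.
- **Case:** it stands upright on the mat with nothing touching it. The top camera puts its centre 2 to 4 mm from the mat's centre.
- **Disagreement:** the wrist camera gave about 14 mm instead. I think the hand hid the case's far edge in that picture. Both are within the 30 mm allowed.
- **Bystanders and lamp:** those in the last views look unmoved. I did not measure the others. No lamp contact showed in the readings or pictures, and the force reading after release was about zero.

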